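# Lock the inspection cover of the filter box

## Robot

A 6-joint arm with a two-finger parallel gripper is mounted at the origin on the work surface. World frame = base frame: x ahead of the robot, y to its left, z up, the work surface at z = 0. Lengths are in mm, angles in rad, forces in N, time in s.
With the tool pointing down it reaches from about 350 to 975 mm from the base axis. Payload 7.1 kg.
Tool frame: the origin (TCP) lies at the very end of the fingers, on their centre line; the grasp point (between the pads) lies 19 mm behind it (ctrl.grasp_offset is the distance from the TCP to the grasp point, in mm); z points along the fingers, y is the line along which they close (so a half turn about z gives the same grasp; the last joint's range is limited). The gripper opens to 88 mm and grips with 3 to 60 N. Pads are 20 mm wide; open, the fingers measure 115 mm over their backs; the gripper's body (75 mm by 178 mm) begins 61 mm behind the grasp point.
Start: joints at [-1.185, 0.423, 1.63, -0, 1.089, -0.019], TCP at [246.162, -574.464, 222.675] pointing down, gripper open.
Joint ranges: [-3, 3], [-0.9, 2.11], [0.09, 2.58], [-1.31, 4.45], [0.11, 2.69], [-2.54, 2.54]. Speed limits (rad/s): [2.39, 2.39, 3.01, 3.14, 3.14, 3.14].

## Interface

Orientations are given as a rotation vector (axis times angle).
In Python, from workcell import ctrl, viewer, ticket, models gives the robot as it stands.
- The arm moves only by the tool play_rows, never from a script. Its arguments are lists of equal length, an entry for each row: "dp": the shift along the world's x, y, z in mm, a list of three; "yaw": the turn about the world's z in degrees. In form: {"dp": [[tx, ty, tz], ...], "yaw": [yaw, ...]}. A call has 1 to 8 rows; each row shifts and turns the commanded pose from where the row before left it; what a row does not reach is not made up. A row lasts 1/12 s, in which the tool goes at most 41.7 mm and 7.16 degrees, less where a joint would pass 70% of its speed; a pose out of reach is approached as far as the arm can. A call is refused whole if a number of a shift passes 41.7 or a number of a turn 7.16, either way. A call with a gripper value outside its range is refused whole. "gripper" is the closure, from 0 (fully open) to 1 (shut), set as the call begins (left out, the last holds). The fingers move at their own pace and stop on an object; the grip force is fixed at half the most. Time passes only in rows, so rows that do not move let the fingers close. It gives the time, the measured TCP pose, the force, the opening and the grip force at its end, in the units of the state.
- ctrl.get_obs(): the state, without advancing time (a new reading comes with each control period).
- viewer.get_image(name): name is "side" or "top"; returns a dict with "pixels" (420x560x3 uint8, red, green, blue), "range_z" (420x560 float32, mm along the optical axis (not along the pixel's ray), 0 where there is no reading), "fx", "fy", "cx", "cy" (pixels), "T" (4x4, takes a point from camera to world coordinates). Camera axes: x right, y up, looking along -z (the intrinsics and any distortion apply to the point x, -y, -z); pixel columns grow to the right and rows downward; lengths in mm; the calibration is good to about 2 mm. A picture is of the moment at which its call begins.
- ticket.close_job(): hands the job in; it is judged then, once.
Trained networks look in a picture, given as the dict that the camera call returned (one of the last four; its "shot" number tells which), for a name from the list of things; names that differ only in an ending like _2 or _b are one class to them, and where a whole thing is asked for, a point or a joint stands for the part that bears it (a point fixed in the world has none). Each returns a list of dicts, best first, with "conf" (0 to 1); they miss things now and then, are a little off and sometimes report something else, mostly with a low value. They report only what shows in the picture. A call takes as long as a camera call.
- models.look_for(picture, name): "bbox" ([centre column, centre row, width, height] in pixels, round what is visible of it).
- models.landmark_of(picture, name): "location" ([column, row] in pixels: a listed point, or the origin of a listed thing).
The state is a dict: "t": time; "qpos": joint angles; "qvel": joint speeds; "joint_torque": joint torques, N m; "ee_pos": TCP position; "orientation": TCP orientation; "ft_force": force on the tool from outside, world axes, zero at the start; "moment": the same for the moment, N m; "width": finger opening in mm; "grasp_force": force on a finger pad.
Only numpy, scipy, OpenCV 4.12 (cv2) and the standard library are available. Lean on these libraries where they do the work, as an engineer would, in place of code of your own. Each camera call takes 0.05 s, during which the arm holds its last target. There are 200 camera calls.

## Task

The filter box's sprung inspection cover is standing ajar. Set your fingertips in the slot of one quarter-turn fastener, press the cover shut, keep it pressed and turn the fastener clockwise to its stop; then turn the other fastener to its stop too, so that the cover stays locked down flat when you let go. Work with the fingertips only, grasp and lift nothing, do not lift the cover open, leave the things around the box where they are, and finish clear of everything.

Things in the scene. Friction and masses are not known exactly. Their poses are not given: they have to be found in the camera images.
- filter_box: Aluminium box fixed on a black breadboard (top 12 mm above the work surface): 220 mm deep (x), 280 wide (y), 96 high without its cover; round blanked ports stick out 29 mm at each side. Origin: centre of the underside; front = -x, towards the robot within 0.3 rad. Cover shut, the fastener axes are at x = -62, y = +72 (left) and -72 mm (right).
- cover (a joint): Hinged cover, an aluminium plate 216 x 284 x 4 mm on the box. Rad: 0 shut (hard stop), grows as the front edge rises. Spring hinges hold it ajar at about 0.12 (0.09 to 0.15; fasteners some 20 mm up). 5 to 8 N down at a fastener press it shut; let go, it springs up until a fastener is locked. One locked fastener holds it shut.
- cover_hinge (a point): Middle of the line about which the cover turns: rear edge of its underside, parallel to the box's y, at box x = +104 mm, 98 mm above the box's underside. The fastener axes lie 166 mm in front of it. The cover must be within about 2 mm of shut at the fastener for its cam arm to pass below the rim.
- fastener_left (a joint): Left (box +y) quarter-turn cam fastener. Rad, clockwise from above: 0 unlocked, slot parallel to the cover's front edge; 1.571 locked, a hard stop, slot pointing front to back. Starts at 0 to 0.3, turns stiffly (0.12 N m), stays where left. Under the cover its cam arm swings below the box's front rim from 0.6 on: past 0.5 turn it only with the cover pressed shut, else the arm lands on the rim.
- fastener_right (a joint): Right (box -y) quarter-turn cam fastener. Rad, clockwise from above: 0 unlocked, slot parallel to the cover's front edge; 1.571 locked, a hard stop, slot pointing front to back. Starts at 0 to 0.3, turns stiffly (0.12 N m), stays where left. Under the cover its cam arm swings below the box's front rim from 0.6 on: past 0.5 turn it only with the cover pressed shut, else the arm lands on the rim.
- fastener_left_slot (a point): Centre of the left fastener's slot floor, on its axis. The fastener is a steel disc 64 mm across in a fixed dark ring (84 mm outside, 68 inside), both 18 mm tall over the cover's top. The slot, 26 mm wide and 14 deep with a black floor, crosses the whole disc; the ring closes its ends. Axes turn with the disc: y along the slot, z up.
- fastener_right_slot (a point): The same point of the right fastener, which is the same part with the same axes. With the cover shut both slot floors are 106 mm above the box's underside, 118 mm above the work surface; disc and ring tops are 14 mm higher. A small white mark on each ring, at its front, shows where the locked slot points.
- lens_mount: Not part of the job, loose on the breadboard beside or in front of the box: a lens in a black ring 48 mm across, upright on a steel pedestal 40 mm across, 95 mm tall. Origin: centre of its underside.
- mirror_mount: Not part of the job, loose on the breadboard beside or in front of the box: a square aluminium mirror mount 52 mm wide on a steel pedestal 40 mm across, 101 mm tall. Origin: centre of its underside.
- screwdriver: Not part of the job, loose on the breadboard beside or in front of the box: a black-handled screwdriver 170 mm long, lying along its own x. Origin: centre of the handle-to-tip length, on the underside.
- screw_tray: Not part of the job, loose on the breadboard beside or in front of the box: a small open grey plastic tray 75 x 100 x 22 mm with one divider. Origin: centre of its underside.
- post_holder: Not part of the job, loose on the breadboard beside or in front of the box: a black post holder 25 mm across on a 50 x 25 mm foot, with a thin steel post, 78 mm tall. Origin: centre of its underside.
- sample_jar: Not part of the job, loose on the breadboard beside or in front of the box: an amber jar 44 mm across and 55 mm tall with a white cap. Origin: centre of its underside.
- angle_bracket: Not part of the job, loose on the breadboard beside or in front of the box: an aluminium angle bracket, foot 50 x 40 mm, 50 mm tall. Origin: centre of its underside.

How it is judged (in metres and radians):
At the end, for the whole second after the job is handed in: The cover stays shut, within 0.012 rad (2 mm at the fasteners), and both fasteners are turned at least 1.40 rad (80 degrees), that is to their stops within 10 degrees, with the robot clear of everything (value of joint cover below 0.012 rad and value of joint each of fastener_left, fastener_right above 1.4 rad and velocity of joint cover below 0.02 rad/s); the robot touches nothing.
It fails at once if the cover is lifted open, well beyond where its springs hold it (above 0.35 rad) (value of joint cover above 0.35 rad).
It fails at once if the arm or the body of the gripper, not the fingers, bears on the box with over 10 N (contact force between the arm and filter_box above 10 N).
It fails at once if a thing standing around the box is picked up or knocked more than 30 mm from its place (distance of any of lens_mount, mirror_mount, screwdriver, screw_tray, post_holder, sample_jar, angle_bracket from where it was at the start of the episode above 0.03 m).
It also fails if it takes over 58 s, if anything falls off the work surface, if the arm or the gripper's body presses on something with over 40 N, if the wrist force passes 120 N, or if a joint passes its speed limit or range.

## Working session

There is one attempt and no reset: what is moved stays moved. The work goes in short steps, Python scripts to look and compute and a tool call to move; the robot and the scene stay as the last step left them, time stands still between calls to the robot, and variables do not carry over. Pictures are saved under pics/ and viewed, at most 10 in all, crops included, and the job is handed in when it is done.

Besides the shell and the picture viewer there is one more tool, called as name(argument=value, ...), one argument or row to a line, values as JSON. play_rows: Moves the arm, as the interface text tells. Its arguments: {"type":"object","properties":{"dp":{"type":"array"},"yaw":{"type":"array"},"gripper":{"type":"number"}},"required":["dp","yaw"]}

```bash
mkdir -p pics
cat > h.py <<'E'
import numpy as np, cv2
from workcell import ctrl, viewer, ticket, models
def save(p,n): cv2.imwrite('pics/'+n,cv2.cvtColor(p['pixels'],cv2.COLOR_RGB2BGR))
def px2w(p,c,r,d=None,z=None):
    T=np.array(p['T']); ray=np.array([(c-p['cx'])/p['fx'],-(r-p['cy'])/p['fy'],-1.])
    if z is not None:
        R=T[:3,:3]@ray; d=(z-T[2,3])/R[2]
    elif d is None:
        a=p['range_z'][int(r)-2:int(r)+3,int(c)-2:int(c)+3]; d=np.median(a[a>0])
    return (T@np.r_[ray*d,1])[:3]
E
python3 - <<'E'
from h import *
o=ctrl.get_obs(); print(o['t'],o['ee_pos'],o['orientation'],o['width'])
for n in ['top','side']:
    p=viewer.get_image(n); save(p,n+'0.png'); print(n,p['T'],p['fx'],[k for k in p])
    for k in ['fastener_left_slot','fastener_right_slot','cover_hinge','filter_box']:
        for l in models.landmark_of(p,k)[:2]:
            c,r=l['location']; print(k,l['conf'],c,r,px2w(p,c,r).round(1))
    for k in ['lens_mount','mirror_mount','screwdriver','screw_tray','post_holder','sample_jar','angle_bracket']:
        for l in models.look_for(p,k)[:1]:
            c,r=l['bbox'][:2]; print(k,l['conf'],np.round(l['bbox']),px2w(p,c,r).round(1))
E
```

```text
0.0 [ 245.97302723 -573.94796829  221.8939795 ] [-3.07596838e+00 -6.31284973e-01  4.46511466e-04] 87.876353455305
top [[ 6.99366526e-03  9.98551976e-01 -5.33389081e-02  5.21605963e+02]
 [-9.99899616e-01  7.64048641e-03  1.19323702e-02  4.96798182e+01]
 [ 1.23226270e-02  5.32501027e-02  9.98505172e-01  1.29859414e+03]
 [ 0.00000000e+00  0.00000000e+00  0.00000000e+00  1.00000000e+00]] 516.8046982870726 ['pixels', 'range_z', 'fx', 'fy', 'cx', 'cy', 'T', 'shot']
fastener_left_slot 0.62 227.0 215.4 [571.6 176.  133.6]
fastener_right_slot 0.67 287.0 198.4 [611.1  41.1 133.9]
cover_hinge 0.69 238.8 142.2 [741.8 153.2 114.2]
filter_box 0.63 252.8 191.9 [625.7 118.9 127.5]
lens_mount 0.51 [227. 216.  27.  34.] [570.5 175.6 133.6]
screwdriver 0.55 [264. 257.  70.  17.] [475.7  94.8  36.8]
screw_tray 0.62 [353. 191.  44.  36.] [ 639.2 -123.4   18.8]
post_holder 0.75 [318. 236.  13.  16.] [526.7 -32.1  75. ]
sample_jar 0.88 [145. 181.  22.  16.] [654.9 379.4  69.1]
angle_bracket 0.91 [182. 250.  24.  24.] [491.  296.8  22.6]
side [[-7.16210721e-01  5.27935053e-01 -4.56428289e-01  1.86573029e+02
[... 248 characters left out ...]
', 'fy', 'cx', 'cy', 'T', 'shot']
fastener_left_slot 0.71 250.7 259.9 [559.3 182.7 135.3]
fastener_left_slot 0.32 196.6 338.1 [552.7 346.   39.9]
fastener_right_slot 0.56 286.3 211.2 [587.8  49.5 149.2]
cover_hinge 0.94 204.9 211.6 [743.2 155.4 112.4]
filter_box 0.83 243.9 251.0 [580.4 180.9 143.6]
filter_box 0.37 248.2 260.0 [563.4 185.9 134.2]
lens_mount 0.85 [193. 329.  24.  36.] [559.1 343.4  68.6]
screwdriver 0.85 [306. 287.  44.  58.] [476.9 102.1  27. ]
screw_tray 0.55 [234. 342.  29.  35.] [499.  296.3  21.5]
post_holder 0.58 [331. 232.  24.  29.] [518.7 -28.8  63.7]
sample_jar 0.98 [152. 318.  23.  31.] [637.3 386.   66.1]
angle_bracket 0.96 [233. 342.  31.  34.] [501.7 295.9  20.3]
```

Run:
```python
import cv2,numpy as np
t=cv2.imread('pics/top0.png')[120:290,120:390]
cv2.imwrite('pics/a.png',cv2.resize(t,None,fx=2.9,fy=2.9,interpolation=cv2.INTER_CUBIC))
t=cv2.imread('pics/side0.png')[160:380,120:390]
cv2.imwrite('pics/b.png',cv2.resize(t,None,fx=2.7,fy=2.7,interpolation=cv2.INTER_CUBIC))
```

```text
(no output)
```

View pics/a.png

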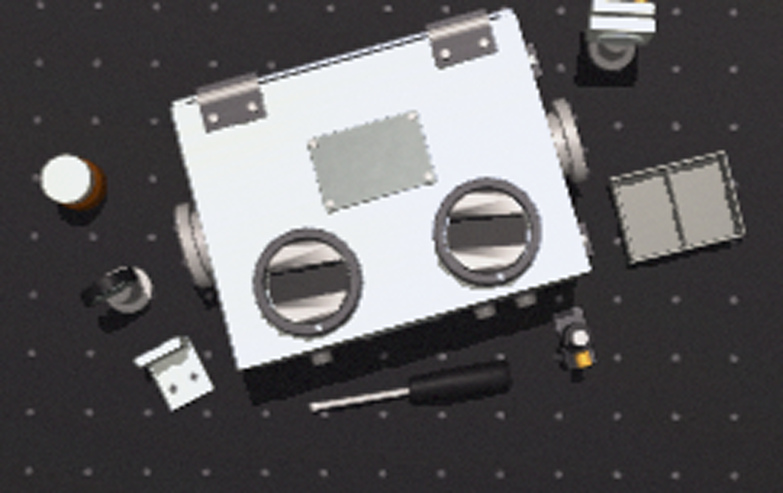

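View pics/b.png

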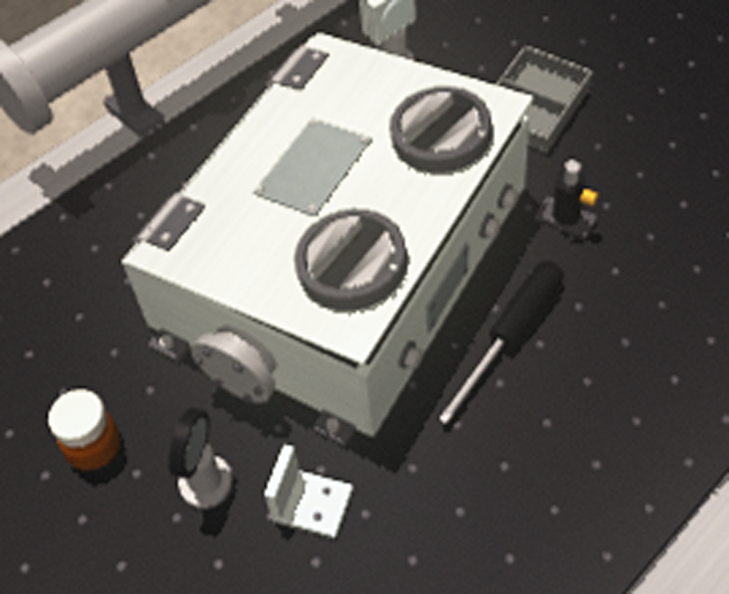

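The pictures show the cover with its left fastener at crop (307,282) and its right at (487,232). Both slots are near parallel to the front edge, the right one already turned about 14° clockwise. Next I measure both from depth.

```bash
cat >> h.py <<'E'
def cloud(p):
    d=p['range_z']; r,c=np.nonzero(d>0); z=d[r,c]
    P=np.c_[(c-p['cx'])/p['fx']*z,-(r-p['cy'])/p['fy']*z,-z,np.ones(len(z))]
    return (P@np.array(p['T']).T)[:,:3], p['pixels'][r,c].astype(int)
def fast(p,guess,zoff=0):
    """ring/disc centre (from raised points) and slot direction (deg) around guess"""
    P,C=cloud(p); g=np.array(guess[:2]); dist=np.hypot(*(P[:,:2]-g).T)
    m=(dist>50)&(dist<75)&(P[:,2]>105)&(P[:,2]<185); Q=P[m]
    for _ in range(4):
        A=np.c_[Q[:,:2],np.ones(len(Q))]; k=np.linalg.lstsq(A,Q[:,2],rcond=None)[0]
        e=abs(Q[:,2]-A@k); Q=Q[e<max(2,1.5*np.median(e))]
    h=P[:,2]-(np.c_[P[:,:2],np.ones(len(P))]@k)
    up=(dist<55)&(h>12)&(h<24)
    (cx,cy),rad=cv2.minEnclosingCircle(P[up][:,:2].astype(np.float32)); c=np.array([cx,cy])
    fl=(np.hypot(*(P[:,:2]-c).T)<31)&(h<11); S=P[fl]
    w,V=np.linalg.eigh(np.cov((S[:,:2]).T)); v=V[:,1]
    return dict(plane=k.round(4),centre=c.round(1),rad=round(rad,1),med=(P[up].min(0)/2+P[up].max(0)/2).round(1),ztop=np.median(P[up][:,2]).round(1),floor=S.mean(0).round(1),n=len(S),ang=round(np.degrees(np.arctan2(v[1],v[0]))%180,1))
E
python3 - <<'E'
from h import *
for n in ['top','side']:
    p=viewer.get_image(n)
    for g in [(571,176),(608,41)]: print(n,fast(p,g))
p=viewer.get_image('top')
print(px2w(p,225.9,217.2,z=152),px2w(p,287.9,200,z=152),px2w(p,227,215.4,z=138),px2w(p,287,198.4,z=138))
E
```

```text
top {'plane': array([-8.48000e-02, -2.68000e-02,  1.83678e+02]), 'centre': array([567.8, 177.8]), 'rad': 42.0, 'med': array([567.8, 177.8, 148.6]), 'ztop': np.float64(148.5), 'floor': array([568.7, 178.3, 134.8]), 'n': 296, 'ang': np.float64(100.1)}
top {'plane': array([-8.510000e-02, -2.270000e-02,  1.832959e+02]), 'centre': array([607.9,  39.8]), 'rad': 41.8, 'med': array([607.9,  40.1, 148.5]), 'ztop': np.float64(148.4), 'floor': array([609.1,  39.9, 134.8]), 'n': 297, 'ang': np.float64(92.8)}
side {'plane': array([-7.60000e-02, -2.60000e-02,  1.77539e+02]), 'centre': array([568.4, 178.2]), 'rad': 42.6, 'med': array([567.5, 178.8, 146.5]), 'ztop': np.float64(147.5), 'floor': array([573.4, 177.9, 134.2]), 'n': 240, 'ang': np.float64(99.9)}
side {'plane': array([-7.57000e-02, -1.86000e-02,  1.76277e+02]), 'centre': array([608.,  39.]), 'rad': 43.5, 'med': array([608.3,  40.7, 148. ]), 'ztop': np.float64(147.5), 'floor': array([614.6,  38.3, 134.2]), 'n': 166, 'ang': np.float64(91.8)}
[566.80820811 176.41910544 152.        ] [606.12200836  39.23357989 152.        ] [571.42149028 175.55581475 138.        ] [610.74966845  41.15841028 138.        ]
```

play_rows(
  dp=[
    [13.5,31.3,0],
    [13.5,31.3,0],
    [13.5,31.3,0],
    [13.5,31.3,0],
    [13.5,31.3,0],
    [13.5,31.3,0],
    [13.5,31.3,0],
    [13.5,31.3,0],
  ],
  yaw=[6.95,6.95,6.95,6.95,6.95,6.95,6.95,6.95],
  gripper=0.66,
)

```text
t: 2.02
ee_pos: [354.5, -322.6, 222.9]
orientation: [2.422, 2.001, 0.0]
ft_force: [0.8, -0.0, 0.6]
width: 37.8
grasp_force: 0.0
```

play_rows(
  dp=[
    [13.5,31.3,0],
    [13.5,31.3,0],
    [13.5,31.3,0],
    [13.5,31.3,0],
    [13.5,31.3,0],
    [13.5,31.3,0],
    [13.5,31.3,0],
    [13.5,31.3,0],
  ],
  yaw=[6.95,6.95,6.95,6.95,6.95,6.95,6.95,6.95],
)

```text
t: 2.68
ee_pos: [462.6, -72.0, 223.0]
orientation: [1.209, 2.899, 0.0]
ft_force: [0.8, -0.6, 0.1]
width: 29.6
grasp_force: 0.0
```

play_rows(
  dp=[
    [13.5,31.3,0],
    [13.5,31.3,0],
    [13.5,31.3,0],
    [13.5,31.3,0],
    [13.5,31.3,0],
    [13.5,31.3,0],
    [13.5,31.3,0],
    [12.5,32.3,0],
  ],
  yaw=[6.95,6.95,6.95,6.95,6.95,6.95,6.95,6.95],
)

```text
t: 3.35
ee_pos: [569.7, 179.4, 222.8]
orientation: [-0.283, 3.129, -0.0]
ft_force: [0.2, -1.3, -0.8]
width: 29.6
grasp_force: 0.0
```

play_rows(
  dp=[
    [-0.5,-1,-20],
    [0,0,-20],
    [0,0,-18],
    [0,0,-10],
    [0,0,-6],
    [0,0,-4],
    [0,0,0],
  ],
  yaw=[0,0,0,0,0,0,0],
)

```text
t: 3.93
ee_pos: [568.7, 176.6, 144.5]
orientation: [0.273, -3.129, 0.0]
ft_force: [-0.2, -0.2, 0.3]
width: 29.8
grasp_force: 0.0
```

Run:
```python
from h import *
p=viewer.get_image('side'); im=cv2.cvtColor(p['pixels'],cv2.COLOR_RGB2BGR)[150:330,150:370]
cv2.imwrite('pics/c.png',cv2.resize(im,None,fx=3.3,fy=3.3,interpolation=cv2.INTER_CUBIC))
o=ctrl.get_obs(); print(o['ft_force'],o['moment'],o['qpos'])
```

```text
[ 1.37852887 -0.11805459 -0.08640147] [ 0.04385743 -0.11511045 -0.03649378] [ 2.81042728e-01  4.77996686e-01  1.75019148e+00  1.85642290e-05
  9.12859483e-01 -1.46386630e+00]
```

View pics/c.png

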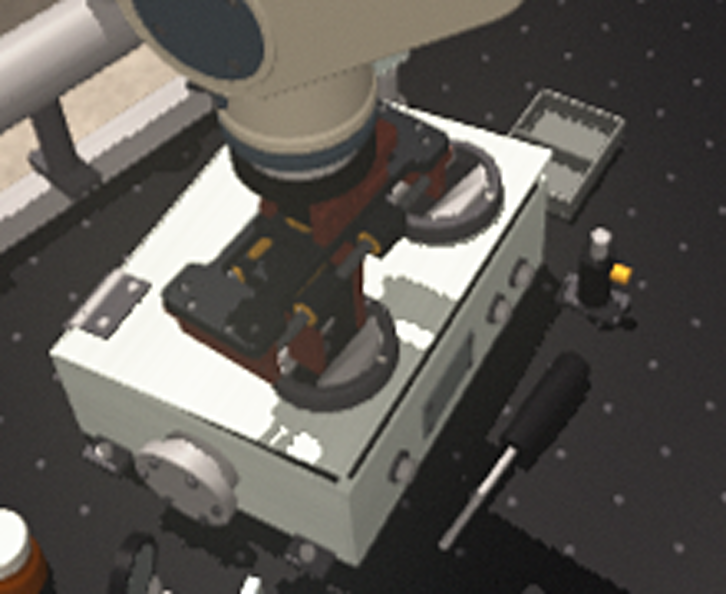

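The fingertips sit in the left slot (crop around 335,370), with no contact force. Next I press down.

play_rows(
  dp=[
    [0,1,-6],
    [0,0.5,-6],
    [0,0,-5],
    [0,0,-4],
    [0,0,-3],
    [0,0,-2],
    [0,0,0],
  ],
  yaw=[0,0,0,0,0,0,0],
)

```text
t: 4.57
ee_pos: [566.8, 177.8, 118.7]
orientation: [0.273, -3.126, 0.001]
ft_force: [-8.7, -0.9, 6.0]
width: 29.9
grasp_force: 5.0
```

play_rows(
  dp=[
    [-1.5,-0.4,-1],
    [-1.5,-0.4,-1],
    [0,0,-1],
    [0,0,0],
  ],
  yaw=[0,0,0,0],
)

```text
t: 4.9
ee_pos: [566.7, 177.8, 118.2]
orientation: [-0.273, 3.127, 0.001]
ft_force: [-4.2, -0.5, 14.0]
width: 29.6
grasp_force: 8.6
```

play_rows(
  dp=[
    [-0.5,0,-1],
    [0,0,0],
    [0,0,0],
    [0,0,0],
    [0,0,0],
    [0,0,0],
    [0,0,0],
    [0,0,0],
  ],
  yaw=[-3,-5,-5,-5,-5,-5,-5,0],
)

```text
t: 5.57
ee_pos: [567.2, 176.8, 118.1]
orientation: [0.632, 3.072, 0.001]
ft_force: [-3.9, -6.5, 20.4]
width: 29.8
grasp_force: 10.7
```

Run:
```python
from h import *
o=ctrl.get_obs(); print(o['ee_pos'],o['ft_force'],o['moment'],o['qpos'])
```

```text
[567.24493384 176.82923983 118.12408585] [-3.85736309 -6.5388937  20.41115552] [-1.16952148  0.46247479 -0.12461102] [ 0.28302148  0.51246642  1.77006927 -0.0021987   0.85455379 -0.88045796]
```

play_rows(
  dp=[
    [0,0,0],
    [0,0,0],
    [0,0,0],
    [0,0,0],
    [0,0,0],
    [0,0,0],
    [0,0,0],
    [0,0,0],
  ],
  yaw=[-6,-6,-6,-6,-6,-6,-6,0],
)

```text
t: 6.23
ee_pos: [567.0, 175.6, 118.1]
orientation: [1.692, 2.641, 0.001]
ft_force: [-3.7, -11.3, 22.1]
width: 29.9
grasp_force: 10.8
```

play_rows(
  dp=[
    [0,0,0],
    [0,0,0],
    [0,0,0],
    [0,0,0],
    [0,0,0],
    [0,0,0],
  ],
  yaw=[-5,-5,-4,-2,0,0],
)

```text
t: 6.73
ee_pos: [567.3, 177.0, 118.1]
orientation: [2.034, 2.388, 0.004]
ft_force: [-2.7, -5.6, 19.6]
width: 30.5
grasp_force: 29.6
```

Run:
```python
from h import *
o=ctrl.get_obs(); print(o['ee_pos'],o['ft_force'],o['moment'],o['orientation'])
```

```text
[567.32808264 176.99571811 118.11989308] [-2.69017628 -5.5742367  19.62947209] [-0.99438509  0.58022026  1.1851171 ] [2.03394447 2.38846171 0.00436795]
```

Moment of +1.2 N m at 9° means the stop is reached. I unload the fingers, lift and check.

play_rows(
  dp=[
    [0,0,1],
    [0,0,2],
    [0,0,6],
    [0,0,15],
    [0,0,25],
    [0,0,25],
    [0,0,0],
  ],
  yaw=[4,3,0,0,0,0,0],
)

```text
t: 7.32
ee_pos: [568.2, 178.3, 194.1]
orientation: [1.89, 2.503, 0.011]
ft_force: [1.4, 0.2, 0.5]
width: 29.8
grasp_force: 0.0
```

Run:
```python
from h import *
p=viewer.get_image('side'); save(p,'s2.png'); print(fast(p,(566,177)),fast(p,(606,40)))
im=cv2.imread('pics/s2.png')[150:330,150:370]
cv2.imwrite('pics/d.png',cv2.resize(im,None,fx=3.3,fy=3.3,interpolation=cv2.INTER_CUBIC))
```

```text
{'plane': array([-1.200000e-03, -2.400000e-03,  1.163523e+02]), 'centre': array([566.7, 177.6]), 'rad': 43.5, 'med': array([566.3, 177.5, 131.9]), 'ztop': np.float64(132.9), 'floor': array([568.7, 172.3, 119.8]), 'n': 260, 'ang': np.float64(17.1)} {'plane': array([ 1.200000e-03, -5.000000e-04,  1.143565e+02]), 'centre': array([603.5,  35.1]), 'rad': 41.4, 'med': array([603.8,  33.4, 131.5]), 'ztop': np.float64(132.6), 'floor': array([589.4,   9.8, 119.8]), 'n': 6, 'ang': np.float64(133.4)}
```

View pics/d.png

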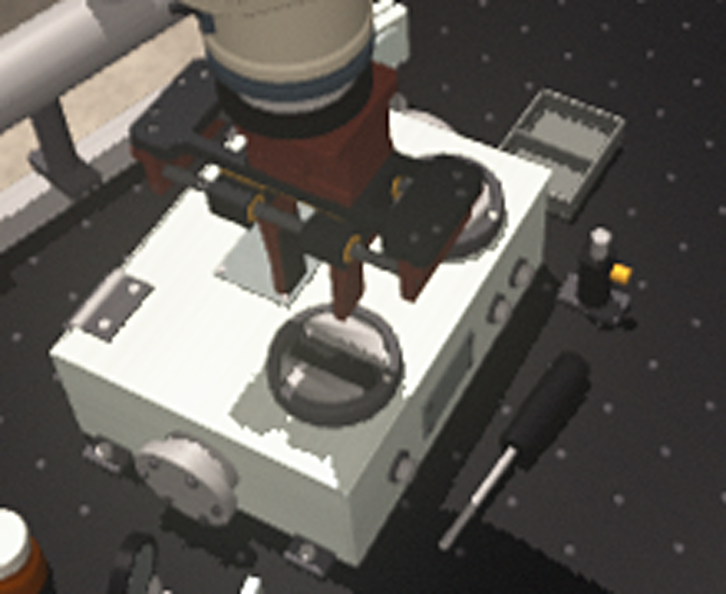

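The left slot now points front to back at 17° and the cover is flat. On to the right fastener.

play_rows(
  dp=[
    [3.5,-12.6,0],
    [3.5,-12.6,0],
    [3.5,-12.6,0],
    [3.5,-12.6,0],
    [3.5,-12.6,0],
    [3.5,-12.6,0],
    [3.5,-12.6,0],
    [3.5,-12.6,0],
  ],
  yaw=[6.95,6.95,6.95,6.95,6.95,6.95,6.95,6.95],
)

```text
t: 8.03
ee_pos: [592.7, 76.0, 187.7]
orientation: [-0.495, -3.101, 0.0]
ft_force: [0.0, 0.3, -1.1]
width: 29.7
grasp_force: 0.0
```

play_rows(
  dp=[
    [3.5,-12.6,0],
    [3.5,-12.6,0],
    [2.3,-13,0],
    [0,0,-15],
    [0,0,-20],
    [0,0,-20],
    [0,0,-10],
    [0,0,0],
  ],
  yaw=[6.95,6.95,6.95,0,0,0,0,0],
)

```text
t: 8.7
ee_pos: [603.7, 38.4, 121.6]
orientation: [-0.065, 3.138, 0.0]
ft_force: [6.6, 1.0, -4.9]
width: 29.6
grasp_force: 3.5
```

play_rows(
  dp=[
    [1,0.5,-2],
    [1,0.5,-2],
    [0,0,-1],
    [0,0,0],
  ],
  yaw=[0,0,0,0],
)

```text
t: 9.03
ee_pos: [604.0, 39.4, 118.6]
orientation: [0.066, -3.14, 0.0]
ft_force: [-2.1, -1.4, 4.4]
width: 30.0
grasp_force: 2.5
```

play_rows(
  dp=[
    [0,0,-1.5],
    [0,0,-1],
    [0,0,0],
    [0,0,0],
    [0,0,0],
    [0,0,0],
    [0,0,0],
    [0,0,0],
  ],
  yaw=[0,-5,-6,-6,-6,-6,-6,0],
)

```text
t: 9.7
ee_pos: [605.5, 39.7, 118.2]
orientation: [0.889, 3.011, 0.002]
ft_force: [-1.9, -0.1, 14.5]
width: 29.6
grasp_force: 7.2
```

play_rows(
  dp=[
    [0,0,0],
    [0,0,0],
    [0,0,0],
    [0,0,0],
    [0,0,0],
    [0,0,0],
    [0,0,0],
    [0,0,0],
  ],
  yaw=[-6,-6,-6,-6,-6,-6,-5,0],
)

```text
t: 10.37
ee_pos: [606.4, 39.3, 118.2]
orientation: [1.885, 2.509, 0.004]
ft_force: [0.9, -0.6, 12.2]
width: 29.9
grasp_force: 5.9
```

Run:
```python
from h import *
o=ctrl.get_obs(); print(o['ee_pos'],o['ft_force'],o['moment'],o['orientation'])
```

```text
[606.40254982  39.34355049 118.225364  ] [ 0.89002544 -0.58188261 12.16733036] [-0.10404022 -0.19170581 -0.01120306] [1.88500612 2.50851452 0.004281  ]
```

Now at 16°; a few degrees more until the stop pushes back.

play_rows(
  dp=[
    [0,0,0],
    [0,0,0],
    [0,0,0],
    [0,0,0],
  ],
  yaw=[-4,-3,0,0],
)

```text
t: 10.7
ee_pos: [606.2, 38.4, 118.2]
orientation: [2.025, 2.396, 0.002]
ft_force: [0.3, -5.3, 13.5]
width: 29.9
grasp_force: 23.0
```

Run:
```python
from h import *
o=ctrl.get_obs(); print(o['ee_pos'],o['ft_force'],o['moment'],o['orientation'])
```

```text
[606.19303239  38.39191505 118.24529761] [ 0.32025754 -5.29838105 13.51498389] [-1.04200314 -0.11350835  0.95216878] [2.02531173e+00 2.39558551e+00 1.64865336e-03]
```

Stop reached. Next I unload, lift and back off, well clear of the box.

play_rows(
  dp=[
    [0,0,1],
    [0,0,2],
    [0,0,6],
    [0,0,20],
    [0,0,30],
    [0,0,40],
    [0,0,20],
    [0,0,0],
  ],
  yaw=[4,3,0,0,0,0,0,0],
)

```text
t: 11.37
ee_pos: [607.0, 39.7, 240.7]
orientation: [1.88, 2.509, 0.009]
ft_force: [1.0, 1.1, 0.2]
width: 29.8
grasp_force: 0.0
```

play_rows(
  dp=[
    [-15,-38,0],
    [-15,-38,0],
    [-15,-38,0],
    [-15,-38,0],
    [-15,-38,0],
    [-15,-38,0],
    [-15,-38,0],
    [0,0,0],
  ],
  yaw=[0,0,0,0,0,0,0,0],
)

```text
t: 12.03
ee_pos: [496.4, -231.5, 234.3]
orientation: [-1.889, -2.509, 0.003]
ft_force: [0.7, 0.6, -0.2]
width: 30.1
grasp_force: 0.0
```

Run:
```python
from h import *
for n in ['top','side']:
    p=viewer.get_image(n); save(p,n+'3.png')
    for g in [(566,177),(606,39)]: print(n,fast(p,g))
im=cv2.imread('pics/top3.png')[120:290,120:390]
cv2.imwrite('pics/e.png',cv2.resize(im,None,fx=2.9,fy=2.9,interpolation=cv2.INTER_CUBIC))
o=ctrl.get_obs(); print(o['t'],o['ee_pos'],o['ft_force'],abs(o['qvel']).max())
```

```text
top {'plane': array([4.00000e-04, 5.00000e-04, 1.15561e+02]), 'centre': array([565.8, 177. ]), 'rad': 41.8, 'med': array([565.9, 176.9, 133.9]), 'ztop': np.float64(133.6), 'floor': array([565.6, 178. , 119.9]), 'n': 295, 'ang': np.float64(16.2)}
top {'plane': array([-1.200000e-03,  5.000000e-03,  1.161084e+02]), 'centre': array([606. ,  39.1]), 'rad': 42.0, 'med': array([605.5,  38.8, 133.5]), 'ztop': np.float64(133.3), 'floor': array([606.1,  38.7, 119.8]), 'n': 297, 'ang': np.float64(15.7)}
side {'plane': array([ 2.000000e-03, -2.400000e-03,  1.144748e+02]), 'centre': array([565.9, 177.1]), 'rad': 42.5, 'med': array([566. , 177.6, 131.6]), 'ztop': np.float64(132.8), 'floor': array([568.1, 171.9, 119.7]), 'n': 260, 'ang': np.float64(17.1)}
side {'plane': array([-8.000000e-04,  3.200000e-03,  1.155012e+02]), 'centre': array([606.3,  40. ]), 'rad': 42.9, 'med': array([606.5,  39.2, 132. ]), 'ztop': np.float64(132.6), 'floor': array([609.1,  32. , 120. ]), 'n': 182, 'ang': np.float64(17.0)}
12.1333 [ 498.20401284 -227.46045965  234.30801876] [ 0.00572771 -0.4248685  -0.04294261] 0.0520756876723878
```

View pics/e.png

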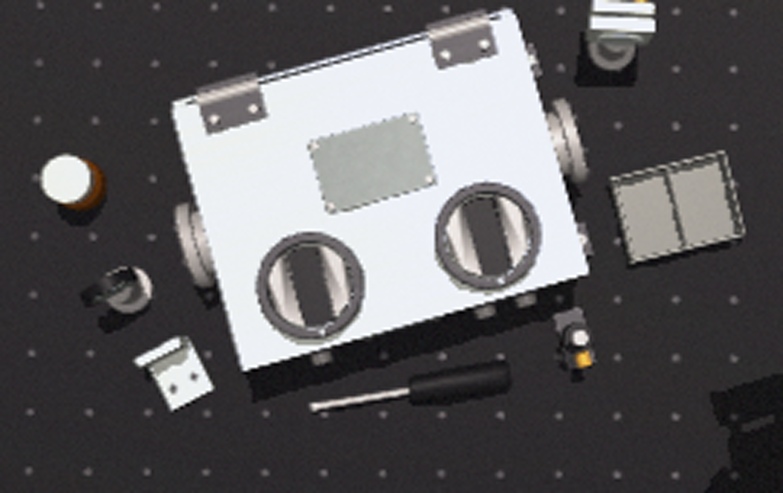

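Both slots (crop 312,285 and 488,236) point at their white marks, the cover is flat, nothing else has moved and the robot is clear.

```bash
python3 -c "
from h import *
print(ticket.close_job())"
```

```text
the job is handed in; nothing more can be done
None
```

The cover is shut flat with both fasteners turned to their stops. The robot is clear, the things around the box have not moved, and the job is handed in at about 12 s; no verdict was returned.

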